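Open the bench dust port with the long T-key

ROBOT

A 7-joint arm with a two-finger parallel gripper is mounted at the origin on the work surface. World frame = base frame: x ahead of the robot, y to its left, z up, the work surface at z = 0. Lengths are in m, angles in rad, forces in N, time in s.
With the tool pointing down it reaches from about 0.425 to 0.95 m from the base axis. Payload 4.7 kg.
Tool frame: the origin (TCP) lies midway between the tips of the shut fingers; the grasp point (between the pads) lies bot.grip_depth behind it (bot.grip_depth is the distance from the TCP to the grasp point, in m); z points along the fingers, y is the line along which they close (so a half turn about z gives the same grasp; the last joint's range is limited). The gripper opens to 85 mm and grips with 20 to 120 N. Pads are 22 mm wide; open, the fingers measure 114 mm over their backs; the gripper's body (76 mm by 85 mm) begins 54 mm behind the grasp point. The pads swing forward as they close: fully open they stand 13 mm farther back than shut.
Start: joints at [1.125, 0.469, -0.049, 1.532, 0.024, 1.141, -0.082], TCP at [0.273, -0.617, 0.206] pointing down, gripper open.
Joint ranges: [-2.59, 2.59], [-0.33, 1.99], [-1.39, 1.29], [0.1, 2.45], [-1.04, 4.18], [0.21, 1.99], [-2.66, 2.66]. Speed limits (rad/s): [2.57, 2.57, 3.14, 3.14, 3.14, 3.14, 3.14].

INTERFACE

Orientations are given as a unit quaternion [x, y, z, w].
In Python, from bench import bot gives the robot as it stands.
- The arm moves only by the shell command python3 -m handwheel 'ROWS'. ROWS is JSON, a list of rows, each a list of 5 numbers: the opening, from -1 (shut) to 1 (fully open), then the shift along the tool's x, y, z scaled (see below), then the turn about the tool's z scaled (see below). A call has 1 to 20 rows; each row shifts and turns the commanded pose from where the row before left it, along the tool's axes as they then stand; what a row does not reach is not made up. The controller multiplies each number of a shift by 0.04 m and each number of a turn by 0.08 rad. A row lasts 1/8 s, in which the tool goes at most 62.5 mm and 10.7 degrees, less where a joint would pass 70% of its speed; a pose out of reach is approached as far as the arm can. A call with a number of a shift or a turn outside -1 to 1 is refused whole. A call with a gripper value outside its range is refused whole. The fingers move at their own pace and stop on an object; the grip force is fixed at half the most. Time passes only in rows, so rows that do not move let the fingers close. It gives the time, the measured TCP pose, the force, the opening and the grip force at its end, in the units of the state.
- bot.observe(): the state, without advancing time (a new reading comes with each control period).
- bot.get_image(name): name is "scene" or "top"; returns (picture, depth): 420x560x3 uint8, red, green, blue; 420x560 float32, m along the optical axis (not along the pixel's ray), 0 where there is no reading.
- bot.get_calibration(name): a dict with "K" (3x3 intrinsics, pixels), "xyz" and "orientation" of the camera in the world. Camera axes: x right, y up, looking along -z (the intrinsics and any distortion apply to the point x, -y, -z); pixel columns grow to the right and rows downward; lengths in m; the calibration is good to about 2 mm. A picture is of the moment at which its call begins. get_calibration takes no time and is no camera call.
- bot.finish_job(): hands the job in; it is judged then, once.
The state is a dict: "t": time; "joint_pos": joint angles; "qd": joint speeds; "effort": joint torques, N m; "position": TCP position; "tcp_rot": TCP orientation; "contact_force": force on the tool from outside, world axes, zero at the start; "wrist_torque": the same for the moment, N m; "gripper_width": finger opening in m; "grip_force": force on a finger pad.
Only numpy, scipy, OpenCV 4.12 (cv2) and the standard library are available. Lean on these libraries where they do the work, as an engineer would, in place of code of your own. Each camera call takes 0.05 s, during which the arm holds its last target. There are 200 camera calls.

TASK

Take the T-key from its wooden block, lower it down the shaft of the dust port and feel for the sprung square stem at the bottom, easing the key round until it drops right over the square. Then turn it clockwise (seen from above) until the sliding gate is fully open, and let go, leaving the key standing on the stem. Work the port only with the key, press only lightly until it has dropped on, do not wrench it hard against the stops, and leave the things lying about where they are.

Things in the scene. Friction and masses are not known exactly. Their poses are not given: they have to be found in the camera images.
- port: grey cast dust port fixed on the bench, 150 (x) by 310 (y) by 140 mm tall, origin at the centre of its underside, z up. The key shaft is at its -y end and the gate at its +y end. A round hose spigot, 76 mm across, sticks 40 mm out of its +x side.
- shaft_mouth (a point): centre of the shaft's mouth, on the port's top face, 95 mm to -y of the port's origin and 140 mm up. The mouth is a funnel 47 mm across, narrowing over 12 mm to a round upright bore 28.6 mm across that goes down 130 mm below the mouth to its floor
- gate (a joint): slide of the flat aluminium gate plate (84 by 78 mm) on the port's top: 0 closed, 0.060 m fully open at its stop. The stem drives it, 0.05 m per rad of clockwise turn, 1.2 rad in all, with about 0.055 N m of friction; a stop holds the stem from turning anticlockwise from shut. It stays where it is left
- gate_mid (a point): centre of the gate plate's top face; it moves along the port's +y as the gate opens
- holder: light wooden block fixed on the bench, 90 by 90 by 60 mm tall, origin at the centre of its underside, with one upright round hole of 31 mm, 50 mm deep, in which the key stands loosely at the start
- key: steel T-key, about 0.35 kg, upright at the start; origin at the centre of its foot, z up the shank, x along the T-bar. Shank 12 mm thick. The foot is a square socket, 20.5 mm outside (27 mm over its blunted corners), 14.5 mm inside, 18 mm deep, open downwards, its sides square with the T-bar
- key_foot (a point): centre of the key's foot (rim of the socket); fully seated on the stem it is 118 mm below the shaft's mouth (let go, the key's weight sinks the sprung stem another 1 to 4 mm)
- key_bar (a point): centre of the key's T-bar, 175 mm above the foot: bar 100 mm long (x), 14 mm wide (y), 16 mm high; axes as the key's
- glue: white bottle with grey cap, 60 mm across, 160 mm tall, loose, a bystander; origin under its centre
- offcut: loose block of pale wood, 60 by 50 by 30 mm, a bystander; origin under its centre
- screwdriver: loose screwdriver lying on the bench, a bystander; its origin is on it
- stem_rest (a point): point on the bore's axis where the top of the steel square stem is at rest, 100 mm below the mouth: a square of 12.6 mm under a round nose cone 5 mm high. How the square is turned differs each time, is not told and must be felt for. It is sprung: pushed down it gives way, 2.4 N to start plus 0.8 N per mm, hard stop after 6 mm

How it is judged:
On the way, in this order (a step that is already met when the one before it is completed fails the run):
1. the key is out of its block (height (world z) of key_foot above 0.075 m), for 0.1 s.
2. the key has dropped right over the square stem, the gate not yet half open (horizontal distance between key_foot and shaft_mouth below 0.005 m and z of key_foot in the frame of shaft_mouth below -0.113 m and value of joint gate below 0.03 m), for 0.1 s.
3. the gate is fully open (value of joint gate above 0.055 m), for 0.1 s.
At the end, for the whole second after the job is handed in: The gate stands open (at least 55 of its 60 mm), and the released key stands still and upright in the shaft (within 0.12 rad), its foot down over the stem (at least 113 mm below the mouth, within 5 mm of the axis) (value of joint gate above 0.055 m and horizontal distance between key_foot and shaft_mouth below 0.005 m and z of key_foot in the frame of shaft_mouth below -0.113 m and angle between key's own z axis and vertical below 0.12 rad and linear speed of key below 0.02 m/s); the robot touches nothing.
It fails at once if the key is wrenched with more than 80 N, or pressed on the stem with more than 18 N before it has dropped over the square (contact force between key and port above 80 N or (contact force between key and port above 18 N and z of key_foot in the frame of shaft_mouth between -0.113 and -0.098 m)).
It fails at once if the robot touches the gate plate (contact force between any of the arm, the fingers and gate above 1 N).
It fails at once if a bystander is moved more than 20 mm (distance of any of glue, offcut, screwdriver from where it was at the start of the episode above 0.02 m).
It also fails if it takes over 72 s, if anything falls off the work surface, if the arm or the gripper's body presses on something with over 40 N, if the wrist force passes 120 N, or if a joint passes its speed limit or range.

## Working session

There is one attempt and no reset: what is moved stays moved. The work goes in short steps, Python scripts to look and compute and a shell command to move; the robot and the scene stay as the last step left them, time stands still between calls to the robot, and variables do not carry over. Pictures are saved under pics/ and viewed, at most 10 in all, crops included, and the job is handed in when it is done.

```bash
mkdir -p pics; cat > h.py <<'E'
import numpy as np, cv2
from scipy.spatial.transform import Rotation as R
from bench import bot
def cal(n):
    c=bot.get_calibration(n); return np.array(c["K"]),np.array(c["xyz"]),R.from_quat(c["orientation"]).as_matrix()
def ray(n,u,v):
    K,o,M=cal(n); d=np.array([(u-K[0,2])/K[0,0],-(v-K[1,2])/K[1,1],-1]); return o,M@d
def plane(n,u,v,z):
    o,d=ray(n,u,v); return o+d*(z-o[2])/d[2]
def cloud(n,D):
    K,o,M=cal(n); v,u=np.mgrid[:D.shape[0],:D.shape[1]]
    d=np.stack([(u-K[0,2])/K[0,0],-(v-K[1,2])/K[1,1],-np.ones(D.shape)],-1)
    return o+(d*D[...,None])@M.T
def proj(n,p):
    K,o,M=cal(n); q=(np.asarray(p)-o)@M; return K[0,2]-K[0,0]*q[...,0]/q[...,2], K[1,2]+K[1,1]*q[...,1]/q[...,2]
E
python3 - <<'E'
from h import *
for n in("scene","top"):
    p,d=bot.get_image(n); cv2.imwrite(f"pics/{n}0.png",p[...,::-1]); np.savez(f"{n}0.npz",p=p,d=d)
    c=bot.get_calibration(n); print(n,c)
print(bot.observe(),bot.grip_depth)
E
```

```text
scene {'K': array([[440.80785155,   0.        , 278.47341328],
       [  0.        , 440.80785155, 213.61484592],
       [  0.        ,   0.        ,   1.        ]]), 'xyz': array([1.04817893, 0.22797938, 0.89669143]), 'orientation': array([0.14960948, 0.26602876, 0.82079927, 0.48283979])}
top {'K': array([[512.52305362,   0.        , 280.44803932],
       [  0.        , 512.52305362, 213.83769564],
       [  0.        ,   0.        ,   1.        ]]), 'xyz': array([ 0.44349168, -0.03675167,  1.21132587]), 'orientation': array([-0.0550343 ,  0.05445387,  0.71250827, -0.69737935])}
{'t': 0.1, 'joint_pos': array([ 1.12509394,  0.46941797, -0.04862546,  1.53354897,  0.02409285,
        1.14101767, -0.08225979]), 'qd': array([ 0.00170958, -0.00137503, -0.00080033, -0.00332724, -0.00056967,
       -0.00111414,  0.00207437]), 'effort': array([ 1.52013137e-03, -5.11516464e+01, -4.63402004e-02, -2.38390625e+01,
        1.08618141e-02,  4.37581402e-03, -6.86784475e-06]), 'position': array([ 0.27306772, -0.61668152,  0.20473875]), 'tcp_rot': array([ 9.78352940e-01,  2.06941316e-01, -2.07522314e-04, -8.79215831e-04]), 'contact_force': array([-0.09995335,  0.10636827,  0.42116532]), 'wrist_torque': array([ 0.02654734, -0.02583997,  0.01598196]), 'grip_force': 0.0, 'gripper_width': 0.0854761898922629} 0.0187
```

View pics/top0.png

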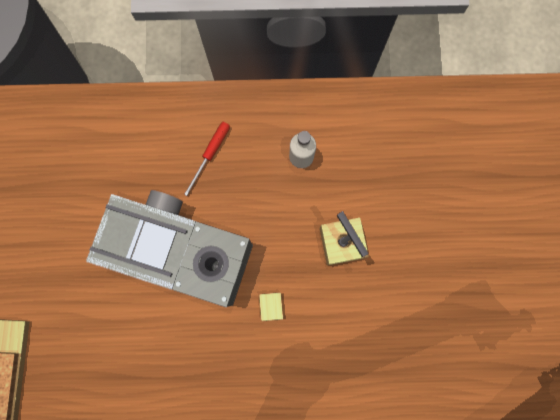

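View pics/scene0.png

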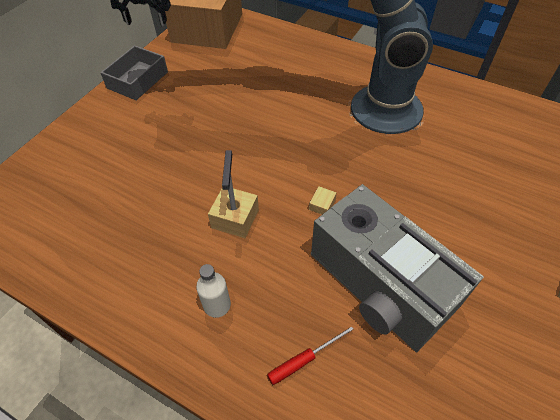

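The top view shows the bar at about (352,235) over the block (345,242), and the shaft mouth at about (211,264). The scene view shows the bar at (227,170) and the mouth at (360,218). Next I measure from depth and contours.

```bash
python3 - <<'E'
from h import *
for n,box,mb in(("top",(300,190,400,280),(180,235,245,295)),("scene",(190,130,270,240),(330,190,395,245))):
    z=np.load(n+"0.npz");p,d=z["p"],z["d"];C=cloud(n,d)
    x0,y0,x1,y1=box;c=C[y0:y1,x0:x1].reshape(-1,3)
    b=c[(c[:,2]>.16)&(c[:,2]<.25)]
    print(n,"bar n",len(b),"mean",b.mean(0),"min",b.min(0),"max",b.max(0), "med z",np.median(b[:,2]))
    if len(b)>10:
        r=cv2.minAreaRect((b[:,:2]*1000).astype(np.float32)); print(" rect mm",r, cv2.boxPoints(r).round(1).tolist())
        w,V=np.linalg.eigh(np.cov(b[:,:2].T)); print(" bar ang",np.degrees(np.arctan2(V[1,1],V[0,1])))
    h=c[(c[:,2]>.052)&(c[:,2]<.068)]; r=cv2.minAreaRect((h[:,:2]*1000).astype(np.float32));print(" holder",r)
    # mouth: dark px in ring
    g=cv2.cvtColor(p,cv2.COLOR_RGB2GRAY); x0,y0,x1,y1=mb
    for th in(35,50,65,80,95):
        m=(g[y0:y1,x0:x1]<th).astype(np.uint8); cs,_=cv2.findContours(m,0,1)
        for k in cs:
            if cv2.contourArea(k)>40 and len(k)>5:
                e=cv2.fitEllipse(k);u,v=e[0][0]+x0,e[0][1]+y0
                print(" th",th,"ell",np.round(e[0],1)+[x0,y0],np.round(e[1],1),"at.14",plane(n,u,v,.14).round(4))
    # port top face
    t=C.reshape(-1,3); s=t[(t[:,2]>.132)&(t[:,2]<.148)&(t[:,1]>0.0)&(t[:,1]<.6)&(t[:,0]<.65)&(t[:,0]>.2)]
    r=cv2.minAreaRect((s[:,:2]*1000).astype(np.float32));print(" port top",r, np.median(s[:,2]))
z=np.load("top0.npz")["p"]
cv2.imwrite("pics/crop1.png",np.hstack([cv2.resize(z[225:305,170:270],(400,320),interpolation=2),cv2.resize(z[195:275,300:400],(400,320),interpolation=2)])[...,::-1])
E
```

```text
top bar n 401 mean [ 0.55949544 -0.17996185  0.19173014] min [ 0.51452766 -0.20954054  0.16474479] max [ 0.60592402 -0.15141538  0.19741452] med z 0.1926746701407238
 rect mm ((560.2874755859375, -180.38668823242188), (99.66507720947266, 14.765389442443848), 29.091100692749023) [[513.2000122070312, -198.1999969482422], [520.2999877929688, -211.10000610351562], [607.4000244140625, -162.60000610351562], [600.2000122070312, -149.6999969482422]]
 bar ang -150.91014382722858
 holder ((560.5924682617188, -180.5911865234375), (90.13134002685547, 90.8798828125), 9.39065933227539)
 th 35 ell [209.1 264.2] [ 7.3 10.5] at.14 [0.5079 0.1132 0.14  ]
 th 50 ell [209.7 263.4] [ 9.7 13.2] at.14 [0.5094 0.112  0.14  ]
 th 65 ell [209.6 263.5] [10.8 15.2] at.14 [0.5094 0.1122 0.14  ]
 th 65 ell [238.8 278.2] [ 4.7 48.6] at.14 [0.4777 0.0516 0.14  ]
 th 80 ell [239.7 276.8] [ 7.6 41.6] at.14 [0.4804 0.0498 0.14  ]
 th 80 ell [209.6 264. ] [20.5 22.5] at.14 [0.5084 0.1123 0.14  ]
 th 95 ell [239.2 283.7] [10.6 48. ] at.14 [0.4663 0.0508 0.14  ]
 th 95 ell [210.3 263.6] [23.  24.9] at.14 [0.509  0.1108 0
[... 537 characters left out ...]
562], [601.2000122070312, -150.5]]
 bar ang -151.20902348997788
 holder ((560.4088134765625, -181.5370635986328), (92.25553894042969, 91.86544799804688), 9.478468894958496)
 th 50 ell [358.4 221.2] [10.2 13.5] at.14 [0.5176 0.1113 0.14  ]
 th 65 ell [359.9 221.6] [11.2 19.7] at.14 [0.517  0.1143 0.14  ]
 th 80 ell [333.3 241.1] [ 6.8 11.7] at.14 [0.587  0.0865 0.14  ]
 th 80 ell [359.3 218.6] [18.8 24.3] at.14 [0.5106 0.1103 0.14  ]
 th 95 ell [333.3 241. ] [ 6.9 12.3] at.14 [0.5868 0.0863 0.14  ]
 th 95 ell [359.3 218.2] [27.7 35.4] at.14 [0.5099 0.1099 0.14  ]
 port top ((540.580322265625, 198.82086181640625), (310.66619873046875, 153.85638427734375), 70.79547119140625) 0.14076996112019924
```

View pics/crop1.png

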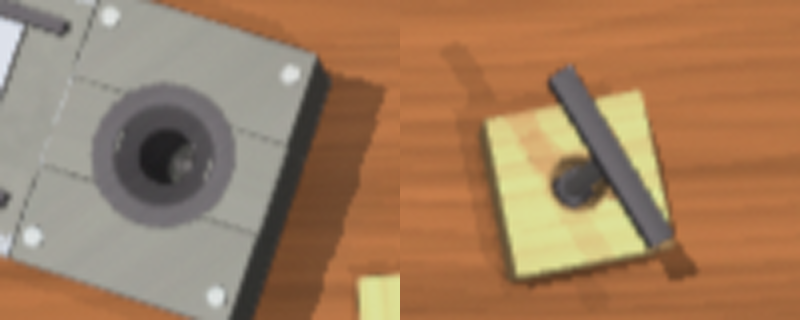

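The crops confirm both: the mouth ring is centred near (210.8,263.8), about (0.5095, 0.1103), and the bar centre is (0.560,-0.180) at 29°. Now I go above the key.

```bash
cat >> h.py <<'E'
def go(x,y,z,ang=None):
    "units still to go to TCP x,y,z; turn units to tool-x heading ang (deg)"
    s=bot.observe(); M=R.from_quat(s["tcp_rot"]).as_matrix(); a=np.degrees(np.arctan2(M[1,0],M[0,0]))
    print("t",round(s["t"],2),"pos",s["position"].round(4),"ang",a.round(2),"tilt",np.degrees(np.arccos(-M[2,2])).round(2),"F",s["contact_force"].round(2),"T",s["wrist_torque"].round(3),"w",round(s["gripper_width"],4),"gf",round(s["grip_force"],1),"j7",s["joint_pos"][6].round(3))
    print("units",(M.T@(np.array([x,y,z])-s["position"])/.04).round(3), "turn",None if ang is None else (-np.radians((ang-a+180)%360-180)/.08).round(3))
E
python3 -m handwheel '[[1,0,0,-0.8,-0.55],[1,0,0,-0.8,-0.55],[1,0.83,-0.434,0,0],[1,0.83,-0.434,0,0],[1,0.83,-0.434,0,0],[1,0.83,-0.434,0,0],[1,0.83,-0.434,0,0],[1,0.83,-0.434,0,0],[1,0.83,-0.434,0,0],[1,0.83,-0.434,0,0],[1,0.83,-0.434,0,0],[1,0.83,-0.434,0,0],[1,0.83,-0.434,0,0],[1,0.83,-0.434,0,0],[1,0.83,-0.434,0,0],[1,0.83,-0.434,0,0],[1,0,0,0,0],[1,0,0,0,0]]'
python3 -c "
from h import *
go(.5603,-.1806,.166,29.0)"
```

```text
t: 2.35
position: [0.5621, -0.1804, 0.2693]
tcp_rot: [0.968, 0.249, -0.001, 0.0]
contact_force: [-0.4, -0.5, 0.2]
gripper_width: 0.0853
grip_force: 0.0
t 2.35 pos [ 0.5621 -0.1804  0.2693] ang 28.89 tilt 0.07 F [-0.41 -0.48  0.23] T [ 0.008 -0.039 -0.004] w 0.0853 gf 0.0 j7 -0.915
units [-0.038 -0.016  2.582] turn -0.024
```

```bash
python3 -m handwheel '[[1,-0.04,-0.02,0.65,-0.02],[1,0,0,0.65,0],[1,0,0,0.65,0],[1,0,0,0.6,0],[1,0,0,0,0],[-1,0,0,0,0],[-1,0,0,0,0],[-1,0,0,0,0],[-1,0,0,0,0],[-1,0,0,0,0],[-1,0,0,0,0]]'
python3 -c "
from h import *
go(.5603,-.1806,.166,29.0)"
```

```text
t: 3.72
position: [0.5608, -0.1798, 0.1678]
tcp_rot: [0.968, 0.251, 0.0, 0.0]
contact_force: [-0.1, -0.1, 0.6]
gripper_width: -0.0001
grip_force: 0.0
t 3.73 pos [ 0.5608 -0.1798  0.1678] ang 29.02 tilt 0.01 F [-0.07 -0.14  0.63] T [ 0.017 -0.015 -0.04 ] w -0.0001 gf 0.0 j7 -0.944
units [-0.021  0.012  0.044] turn 0.004
```

```bash
python3 - <<'E'
from h import *
I=[]
for n,(x,y) in(("scene",(160,90)),("top",(280,170))):
    p,d=bot.get_image(n); I.append(cv2.resize(p[y:y+150,x:x+130],(390,450),interpolation=2))
cv2.imwrite("pics/g1.png",np.hstack(I)[...,::-1])
E
```

```text
(no output)
```

View pics/g1.png

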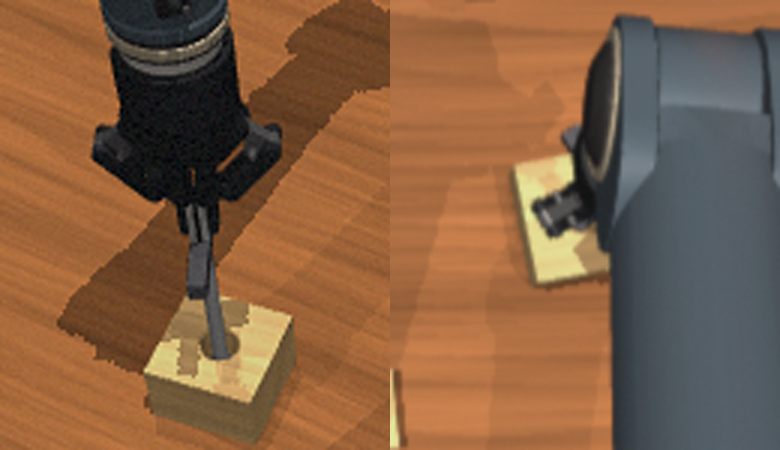

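The view is ambiguous: the bar runs through crop pixels (200,186–291) and the finger tips end near (197,235). I'll check whether the tips are really at the bar.

```bash
python3 - <<'E'
from h import *
s=bot.observe(); print(s["t"],s["gripper_width"],s["grip_force"],s["contact_force"])
p,d=bot.get_image("scene"); C=cloud("scene",d)
t=s["position"]; 
for q in (t,t+[0,0,.0187],[.5603,-.1806,.185],[.604,-.1565,.193],[.5165,-.205,.193]): print(np.round(q,3),np.round(proj("scene",np.array(q)),1))
print(" row: world pts along column u=226,222,230")
for u in(222,226,230):
    print(u,[ (v,C[v,u].round(3).tolist()) for v in range(146,194,5)])
K=cv2.resize(p[130:200,180:270],(720,560),interpolation=cv2.INTER_CUBIC); cv2.imwrite("pics/g2.png",K[...,::-1])
E
```

```text
3.825 0.0004168083567088464 0.0 [ 0.4775667   0.39925828 -0.37981977]
[ 0.561 -0.18   0.168] [228.2 175.1]
[ 0.561 -0.18   0.186] [227.3 169.3]
[ 0.56  -0.181  0.185] [227.2 169.5]
[ 0.604 -0.156  0.193] [225.  185.2]
[ 0.516 -0.205  0.193] [228.4 149.8]
 row: world pts along column u=226,222,230
222 [(146, [0.557, -0.187, 0.25]), (151, [0.563, -0.184, 0.243]), (156, [0.572, -0.178, 0.239]), (161, [0.573, -0.18, 0.224]), (166, [0.571, -0.184, 0.205]), (171, [0.444, -0.297, -0.001]), (176, [0.459, -0.287, -0.001]), (181, [0.597, -0.169, 0.192]), (186, [0.606, -0.163, 0.188]), (191, [0.538, -0.226, 0.059])]
226 [(146, [1.048, 0.228, 0.897]), (151, [0.573, -0.166, 0.261]), (156, [0.569, -0.171, 0.24]), (161, [0.571, -0.171, 0.227]), (166, [0.569, -0.175, 0.208]), (171, [0.571, -0.176, 0.193]), (176, [0.583, -0.168, 0.194]), (181, [0.595, -0.16, 0.195]), (186, [0.602, -0.156, 0.188]), (191, [0.533, -0.218, 0.058])]
230 [(146, [0.569, -0.157, 0.275]), (151, [0.569, -0.159, 0.261]), (156, [0.566, -0.163, 0.241]), (161, [0.562, -0.169, 0.219]), (166, [0.564, -0.168, 0.206]), (171, [0.561, -0.173, 0.185]), (176, [0.562, -0.174, 0.168]), (181, [0.562, -0.177, 0.15]), (186, [0.564, -0.177, 0.136]), (191, [0.564, -0.179, 0.116])]
```

View pics/g2.png

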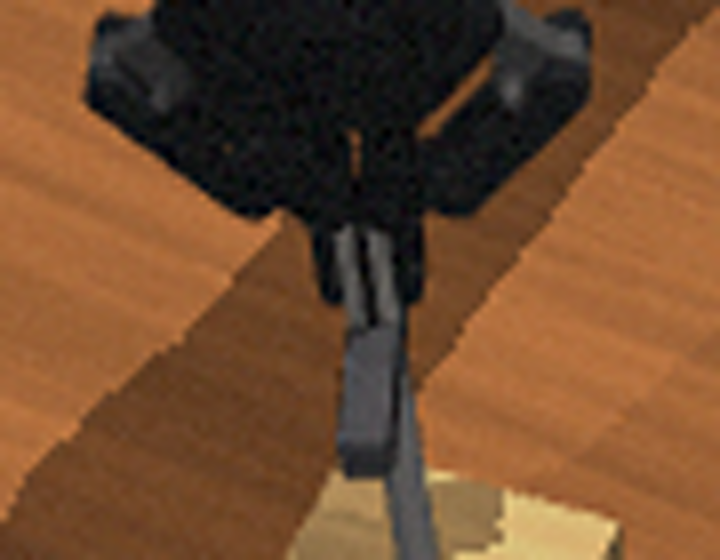

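The shut pads end at crop row ~320, i.e. z≈0.195 by depth. That is just above the bar top, although the reported TCP is 0.168. I'll open and measure where the finger tips really are.

```bash
python3 -m handwheel '[[1,0,0,-0.5,0],[1,0,0,-0.5,0],[-1,0,0,-0.5,0],[-1,0,0,0,0],[-1,0,0,0,0],[-1,0,0,0,0],[-1,0,0,0,0],[-1,0,0,0,0]]'
python3 - <<'E'
from h import *
s=bot.observe(); t=s["position"]; print(t,s["gripper_width"])
p,d=bot.get_image("scene"); C=cloud("scene",d)
near=(np.hypot(C[...,0]-t[0],C[...,1]-t[1])<.03)&(C[...,2]>.15)
for lo in np.arange(.18,.30,.006):
    m=near&(C[...,2]>=lo)&(C[...,2]<lo+.006); c=C[m]
    if len(c): print(round(lo,3),len(c),c[:,:2].mean(0).round(3),c[:,:2].min(0).round(3),c[:,:2].max(0).round(3))
print(np.round(proj("scene",t),1))
cv2.imwrite("pics/g3.png",cv2.resize(p[110:200,180:270],(600,600),interpolation=cv2.INTER_CUBIC)[...,::-1])
E
```

```text
t: 4.88
position: [0.5607, -0.1797, 0.2273]
tcp_rot: [0.968, 0.251, -0.0, -0.0]
contact_force: [1.2, -0.3, -0.1]
gripper_width: -0.0003
grip_force: 0.0
[ 0.56065847 -0.17973756  0.22733947] -0.0002595532167102935
0.18 10 [ 0.556 -0.176] [ 0.536 -0.187] [ 0.583 -0.161]
0.186 41 [ 0.561 -0.179] [ 0.532 -0.2  ] [ 0.588 -0.162]
0.192 107 [ 0.562 -0.18 ] [ 0.533 -0.198] [ 0.588 -0.162]
0.252 5 [ 0.571 -0.177] [ 0.57  -0.181] [ 0.573 -0.173]
0.258 22 [ 0.569 -0.174] [ 0.561 -0.188] [ 0.574 -0.166]
0.264 32 [ 0.568 -0.176] [ 0.549 -0.188] [ 0.574 -0.165]
0.27 33 [ 0.568 -0.175] [ 0.56 -0.19] [ 0.574 -0.165]
0.276 34 [ 0.567 -0.174] [ 0.554 -0.189] [ 0.574 -0.166]
0.282 32 [ 0.568 -0.175] [ 0.552 -0.187] [ 0.574 -0.166]
0.288 29 [ 0.567 -0.177] [ 0.552 -0.192] [ 0.575 -0.163]
0.294 48 [ 0.57  -0.176] [ 0.557 -0.197] [ 0.584 -0.151]
[225.3 156.1]
```

View pics/g3.png

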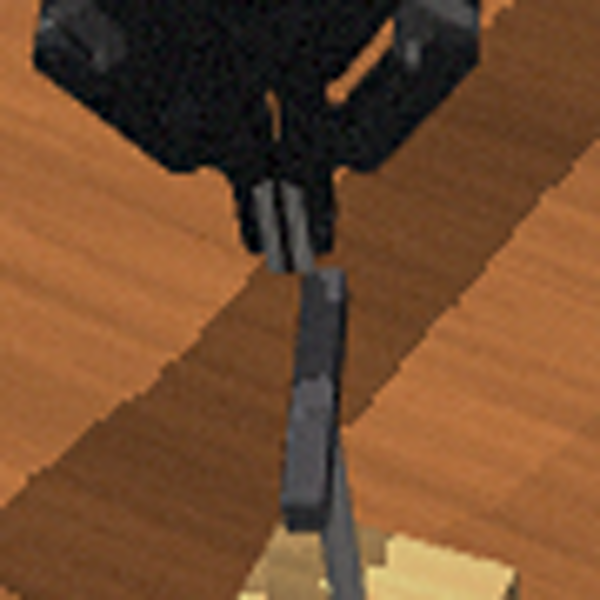

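The visible tips end at z≈0.253 with the TCP reported at 0.227, so the real tips sit about 26 mm higher than reported (lateral is fine). I regrasp at reported z = 0.140.

```bash
python3 -m handwheel '[[1,0,0,0,0],[1,0,0,0,0],[1,0,0,0,0],[1,0,0,0,0],[1,0,0,0,0],[1,0,0,0.6,0],[1,0,0,0.6,0],[1,0,0,0.5,0],[1,0,0,0.5,0],[1,0,0,0,0],[-1,0,0,0,0],[-1,0,0,0,0],[-1,0,0,0,0],[-1,0,0,0,0],[-1,0,0,0,0]]'
python3 -c "
from h import *
go(.5603,-.1806,.140,29.0)"
```

```text
t: 6.8
position: [0.5612, -0.18, 0.1403]
tcp_rot: [0.968, 0.25, 0.0, 0.0]
contact_force: [0.4, -0.7, 2.0]
gripper_width: 0.013
grip_force: 59.0
t 6.8 pos [ 0.5612 -0.18    0.1403] ang 29.01 tilt 0.07 F [ 0.37 -0.68  2.01] T [-0.089  0.015  0.025] w 0.013 gf 59.0 j7 -0.955
units [-0.028  0.003  0.007] turn 0.002
```

```bash
python3 -m handwheel '[[-1,0,0,-0.6,0],[-1,0,0,-0.8,0],[-1,0,0,-0.8,0],[-1,0,0,-0.8,-1],[-1,0,0,-0.6,-1],[-1,0,0,-0.5,-1],[-1,0,0,0,-1],[-1,0,0,0,-1],[-1,0,0,0,-1],[-1,0,0,0,-1],[-1,0,0,0,-1],[-1,0,0,0,-1],[-1,0,0,0,-1],[-1,0,0,0,-1],[-1,0,0,0,-1],[-1,0,0,0,-1],[-1,0,0,0,-1],[-1,0,0,0,-1],[-1,0,0,0,-1],[-1,0,0,0,-1]]'
python3 -m handwheel '[[-1,0,0,0,-1],[-1,0,0,0,-1],[-1,0,0,0,-1],[-1,0,0,0,-1],[-1,0,0,0,-1],[-1,0,0,0,-1],[-1,0,0,0,-1],[-1,0,0,0,-1],[-1,0,0,0,0],[-1,0,0,0,0]]'
python3 - <<'E'
from h import *
go(.5095,.1103,.30)
p,d=bot.get_image("scene"); C=cloud("scene",d); t=bot.observe()["position"]
m=(np.hypot(C[...,0]-t[0],C[...,1]-t[1])<.05)&(C[...,2]>.1)
for lo in np.arange(.13,.34,.01):
    c=C[m&(C[...,2]>=lo)&(C[...,2]<lo+.01)]
    if len(c): print(round(lo,3),len(c),c[:,:2].mean(0).round(4),c[:,2].min().round(4))
cv2.imwrite("pics/k1.png",cv2.resize(p[90:210,170:290],(600,600),interpolation=cv2.INTER_CUBIC)[...,::-1])
E
```

```text
t: 9.3
position: [0.56, -0.1797, 0.3024]
tcp_rot: [0.594, 0.804, -0.0, -0.001]
contact_force: [-0.8, -0.4, -2.2]
gripper_width: 0.0132
grip_force: 59.0
t: 10.55
position: [0.5604, -0.1798, 0.3031]
tcp_rot: [0.313, 0.95, -0.0, -0.001]
contact_force: [0.3, 0.1, -3.1]
gripper_width: 0.0131
grip_force: 59.0
t 10.55 pos [ 0.5604 -0.1798  0.3031] ang 143.54 tilt 0.06 F [ 0.29  0.12 -3.14] T [ 0.012 -0.039 -0.023] w 0.0131 gf 59.0 j7 0.995
units [5.334 5.076 0.082] turn None
0.17 25 [ 0.5697 -0.1751] 0.1704
0.18 39 [ 0.5688 -0.1762] 0.1802
0.19 59 [ 0.5673 -0.1776] 0.1902
0.2 20 [ 0.5658 -0.1778] 0.2002
0.21 16 [ 0.5661 -0.1786] 0.2103
0.22 22 [ 0.5661 -0.1779] 0.2204
0.23 18 [ 0.5672 -0.1785] 0.2308
0.24 21 [ 0.5658 -0.178 ] 0.2405
0.25 22 [ 0.566  -0.1788] 0.2503
0.26 21 [ 0.5661 -0.1785] 0.2603
0.27 22 [ 0.5665 -0.1785] 0.2709
0.28 23 [ 0.566  -0.1789] 0.2802
0.29 23 [ 0.5661 -0.1783] 0.2908
0.3 23 [ 0.5665 -0.1784] 0.3002
0.31 27 [ 0.5666 -0.1791] 0.3108
0.32 9 [ 0.5663 -0.1711] 0.3205
0.33 36 [ 0.5713 -0.1703] 0.3302
```

View pics/k1.png

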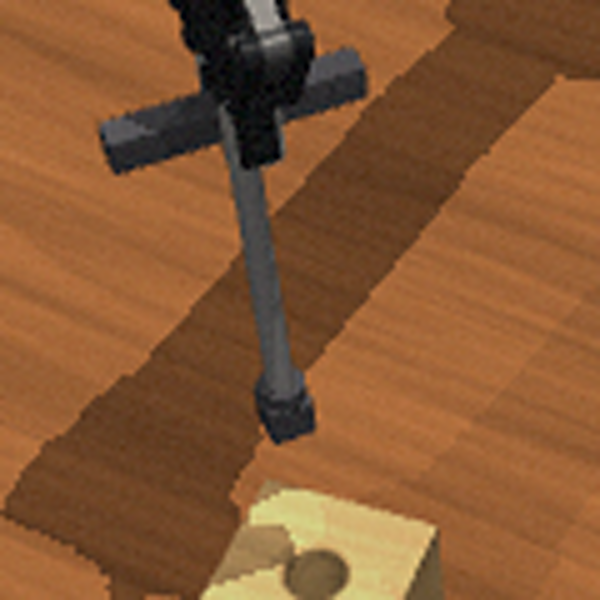

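The key hangs upright: its shank stays at constant xy and its foot is at z≈0.171 (crop pixel (285,440)), so foot = reported z − 0.131. Next I carry it over the mouth.

```bash
python3 -m handwheel '[[-1,0.3,0.3,0,0],[-1,0.535,0.508,0,0],[-1,0.535,0.508,0,0],[-1,0.535,0.508,0,0],[-1,0.535,0.508,0,0],[-1,0.535,0.508,0,0],[-1,0.535,0.508,0,0],[-1,0.535,0.508,0,0],[-1,0.535,0.508,0,0],[-1,0.535,0.508,0,0],[-1,0.24,0.21,0,0],[-1,0,0,0,0],[-1,0,0,0,0]]'
python3 - <<'E'
from h import *
go(.509,.111,.30)
I=[]
for n,(x,y) in(("scene",(300,110)),("top",(150,200))):
    p,d=bot.get_image(n); C=cloud(n,d); t=bot.observe()["position"]
    c=C[(np.hypot(C[...,0]-t[0],C[...,1]-t[1])<.03)&(C[...,2]>.2)&(C[...,2]<.3)]
    print(n,len(c), c[:,:2].mean(0) if len(c) else 0)
    I.append(cv2.resize(p[y:y+130,x:x+130],(400,400),interpolation=cv2.INTER_CUBIC))
cv2.imwrite("pics/m1.png",np.hstack(I)[...,::-1])
E
```

```text
t: 12.22
position: [0.5093, 0.1095, 0.3036]
tcp_rot: [0.313, 0.95, -0.001, 0.0]
contact_force: [0.2, -0.9, -3.6]
gripper_width: 0.0131
grip_force: 59.0
t 12.22 pos [0.5093 0.1095 0.3036] ang 143.49 tilt 0.06 F [ 0.16 -0.9  -3.56] T [0.035 0.006 0.016] w 0.0131 gf 59.0 j7 0.483
units [0.028 0.026 0.089] turn None
scene 231 [0.51604003 0.10880655]
top 13 [0.51690498 0.10382321]
```

View pics/m1.png

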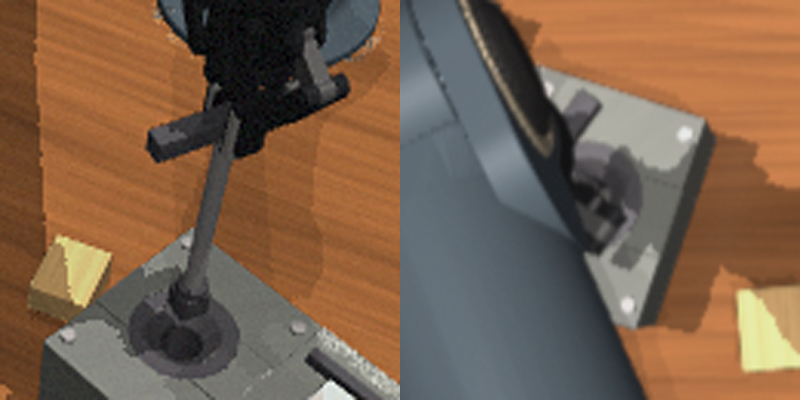

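The foot hangs just behind the funnel centre in the scene crop (key foot (188,310), bore (182,345), which is lower because the foot is above it), within funnel tolerance. I nudge it and lower gently.

```bash
python3 -m handwheel '[[-1,0.04,0.02,0.4,0],[-1,0,0,0.4,0],[-1,0,0,0.2,0],[-1,0,0,0,0]]'; python3 -m handwheel '[[-1,0,0,0.15,0],[-1,0,0,0.15,0],[-1,0,0,0,0]]'; python3 -m handwheel '[[-1,0,0,0.15,0],[-1,0,0,0.15,0],[-1,0,0,0,0]]'
```

```text
t: 12.82
position: [0.5077, 0.1123, 0.2626]
tcp_rot: [0.312, 0.95, -0.0, -0.001]
contact_force: [0.3, -0.1, -2.9]
gripper_width: 0.0127
grip_force: 59.0
t: 13.2
position: [0.5081, 0.1123, 0.2514]
tcp_rot: [0.312, 0.95, -0.0, -0.0]
contact_force: [0.6, -0.6, -3.2]
gripper_width: 0.0132
grip_force: 59.1
t: 13.58
position: [0.5078, 0.1123, 0.2389]
tcp_rot: [0.312, 0.95, -0.0, -0.001]
contact_force: [0.3, 0.2, -3.6]
gripper_width: 0.0128
grip_force: 59.1
```

```bash
python3 -m handwheel '[[-1,0,0,0.25,0],[-1,0,0,0.25,0],[-1,0,0,0,0]]'; python3 -m handwheel '[[-1,0,0,0.25,0],[-1,0,0,0.25,0],[-1,0,0,0.2,0],[-1,0,0,0,0]]';  python3 -m handwheel '[[-1,0,0,0.06,0],[-1,0,0,0.06,0],[-1,0,0,0,0]]'
```

```text
t: 13.95
position: [0.5076, 0.1123, 0.2185]
tcp_rot: [0.312, 0.95, -0.0, -0.001]
contact_force: [-0.5, 0.6, -3.0]
gripper_width: 0.0132
grip_force: 59.1
t: 14.45
position: [0.5078, 0.1124, 0.1908]
tcp_rot: [0.312, 0.95, -0.0, -0.001]
contact_force: [-0.3, -0.1, -3.4]
gripper_width: 0.0128
grip_force: 59.1
t: 14.82
position: [0.5082, 0.1125, 0.1868]
tcp_rot: [0.312, 0.95, -0.0, 0.0]
contact_force: [0.6, -0.3, -3.5]
gripper_width: 0.0132
grip_force: 59.2
```

```bash
python3 -m handwheel '[[-1,0,0,0.1,0],[-1,0,0,0.1,0],[-1,0,0,0.05,0],[-1,0,0,0,0]]';  python3 -m handwheel '[[-1,0,0,0.05,0],[-1,0,0,0.05,0],[-1,0,0,0,0]]'
```

```text
t: 15.32
position: [0.5081, 0.1125, 0.1766]
tcp_rot: [0.312, 0.95, -0.0, -0.0]
contact_force: [-0.1, -0.8, -4.1]
gripper_width: 0.0129
grip_force: 59.1
t: 15.7
position: [0.5081, 0.1125, 0.1727]
tcp_rot: [0.312, 0.95, -0.0, -0.0]
contact_force: [0.2, 0.0, -3.8]
gripper_width: 0.0131
grip_force: 59.2
```

```bash
python3 -m handwheel '[[-1,0,0,0.05,0],[-1,0,0,0,0]]'; python3 -m handwheel '[[-1,0,0,0.05,0],[-1,0,0,0,0]]'
```

```text
t: 15.95
position: [0.5081, 0.1125, 0.1707]
tcp_rot: [0.312, 0.95, -0.0, -0.0]
contact_force: [-0.7, -1.4, -3.7]
gripper_width: 0.0129
grip_force: 59.2
t: 16.2
position: [0.5081, 0.1126, 0.1687]
tcp_rot: [0.312, 0.95, -0.0, -0.0]
contact_force: [0.0, -0.7, -3.9]
gripper_width: 0.0131
grip_force: 59.2
```

```bash
python3 -m handwheel '[[-1,0,0,0.05,0],[-1,0,0,0,0]]'; python3 -m handwheel '[[-1,0,0,0.05,0],[-1,0,0,0,0]]'
```

```text
t: 16.45
position: [0.5081, 0.1125, 0.1667]
tcp_rot: [0.312, 0.95, -0.0, -0.0]
contact_force: [-1.1, -0.3, -3.4]
gripper_width: 0.0131
grip_force: 59.2
t: 16.7
position: [0.5082, 0.1126, 0.1649]
tcp_rot: [0.312, 0.95, 0.0, 0.0]
contact_force: [-0.1, -0.7, -2.3]
gripper_width: 0.013
grip_force: 59.3
```

```bash
python3 -m handwheel '[[-1,0,0,0.03,0],[-1,0,0,0,0]]'; python3 -m handwheel '[[-1,0,0,0.03,0],[-1,0,0,0,0]]'
```

```text
t: 16.95
position: [0.5083, 0.1126, 0.1639]
tcp_rot: [0.312, 0.95, 0.0, 0.0]
contact_force: [-0.3, 0.1, -0.9]
gripper_width: 0.0131
grip_force: 59.5
t: 17.2
position: [0.5083, 0.1127, 0.1626]
tcp_rot: [0.312, 0.95, 0.0, 0.0]
contact_force: [-0.4, -0.7, 0.4]
gripper_width: 0.0133
grip_force: 59.6
```

Contact felt: about 4 N on the stem at reported z 0.1626. Now I ease clockwise and watch the force.

```bash
python3 -m handwheel '[[-1,0,0,0,0.8],[-1,0,0,0,0.8],[-1,0,0,0,0]]'|grep -E "pos|contact"; python3 -m handwheel '[[-1,0,0,0,0.8],[-1,0,0,0,0.8],[-1,0,0,0,0]]'|grep -E "pos|contact";python3 -m handwheel '[[-1,0,0,0,0.8],[-1,0,0,0,0.8],[-1,0,0,0,0]]'|grep -E "pos|contact"
```

```text
position: [0.5084, 0.1127, 0.1627]
contact_force: [0.1, -0.1, -0.3]
position: [0.5085, 0.1127, 0.1627]
contact_force: [-0.5, -0.8, 0.8]
position: [0.5078, 0.1126, 0.1621]
contact_force: [0.5, -0.0, -3.4]
```

The force fell back to the hanging weight, so the socket is aligned. Now I lower it.

```bash
python3 -m handwheel '[[-1,0,0,0.04,0],[-1,0,0,0.04,0],[-1,0,0,0,0]]'|grep -E "pos|contact"; python3 -m handwheel '[[-1,0,0,0.05,0],[-1,0,0,0,0]]'|grep -E "pos|contact"
```

```text
position: [0.5079, 0.1126, 0.1589]
contact_force: [-0.1, -0.3, -3.4]
position: [0.508, 0.1125, 0.1571]
contact_force: [0.1, 0.1, -3.4]
```

```bash
python3 -m handwheel '[[-1,0,0,0.05,0],[-1,0,0,0,0]]'|grep -E "pos|contact"; python3 -m handwheel '[[-1,0,0,0.05,0],[-1,0,0,0,0],[-1,0,0,0,0]]'|grep -E "pos|contact"; python3 -m handwheel '[[-1,0,0,0.025,0],[-1,0,0,0,0],[-1,0,0,0,0]]'|grep -E "pos|contact"
```

```text
position: [0.5081, 0.1125, 0.1551]
contact_force: [-1.1, 0.0, -3.2]
position: [0.5082, 0.1126, 0.1533]
contact_force: [-0.5, -0.5, -4.3]
position: [0.5083, 0.1125, 0.1523]
contact_force: [0.7, -0.0, -3.4]
```

```bash
python3 -m handwheel '[[-1,0,0,0.03,0],[-1,0,0,0,0]]'|grep -E "pos|contact"; python3 -m handwheel '[[-1,0,0,0.03,0],[-1,0,0,0,0]]'|grep -E "pos|contact"
```

```text
position: [0.5083, 0.1126, 0.1513]
contact_force: [-0.2, -0.2, -1.2]
position: [0.5084, 0.1126, 0.1501]
contact_force: [-0.6, 0.2, -0.1]
```

Seated. Now I turn clockwise while watching the wrist moment.

```bash
for i in 1; do python3 -m handwheel '[[-1,0,0,0,0.8],[-1,0,0,0,0.8],[-1,0,0,0,0.8],[-1,0,0,0,0.8],[-1,0,0,0,0.8],[-1,0,0,0,0.8],[-1,0,0,0,0]]'|grep -E "pos|contact"; python3 -c "
from h import *
go(.5083,.1126,.15)"; done; python3 -m handwheel '[[-1,0,0,0,0.8],[-1,0,0,0,0.8],[-1,0,0,0,0.8],[-1,0,0,0,0.8],[-1,0,0,0,0.8],[-1,0,0,0,0.8],[-1,0,0,0,0]]'|grep -E "pos|contact"; python3 - <<'E'
from h import *
go(.5083,.1126,.15)
for n in("scene",):
    p0=np.load(n+"0.npz")["p"]; p,d=bot.get_image(n)
    for q in(p0,p):
        m=((q.min(2)>185)).astype(np.uint8); k,l,st,c=cv2.connectedComponentsWithStats(m); i=1+st[1:,4].argmax()
        w=plane(n,*c[i],.145); print(st[i],c[i].round(1),w.round(4))
E
```

```text
position: [0.5085, 0.1126, 0.1502]
contact_force: [0.3, -0.3, -0.5]
t 21.32 pos [0.5085 0.1126 0.1502] ang 99.66 tilt 0.06 F [ 0.31 -0.31 -0.54] T [-0.248 -0.108  0.041] w 0.0135 gf 59.5 j7 -0.348
units [ 0.002 -0.006  0.004] turn None
position: [0.5089, 0.1126, 0.1502]
contact_force: [-0.3, -2.2, 0.3]
t 22.2 pos [0.5089 0.1126 0.1502] ang 77.7 tilt 0.09 F [-0.34 -2.22  0.3 ] T [-0.164 -0.369  0.028] w 0.013 gf 59.6 j7 -0.699
units [-0.003 -0.013  0.005] turn None
[ 381  234   58   48 1380] [409.1 257.1] [0.552  0.2323 0.145 ]
[ 393  242   59   50 1437] [420.8 266.4] [0.5609 0.2588 0.145 ]
```

The gate has moved 28 mm, so about 0.6 rad remains.

```bash
cat >> h.py <<'E'
def gate():
    n="scene"; p0=np.load(n+"0.npz")["p"]; p,d=bot.get_image(n); W=[]
    for q in(p0,p):
        m=((q.min(2)>185)).astype(np.uint8); k,l,st,c=cv2.connectedComponentsWithStats(m); i=1+st[1:,4].argmax(); W.append(plane(n,*c[i],.145)); a=st[i,4]
    print("gate",np.dot(W[1]-W[0],[.328,.945,0]).round(4),a)
E
python3 -m handwheel '[[-1,0,0,0,0.8],[-1,0,0,0,0.8],[-1,0,0,0,0.8],[-1,0,0,0,0.8],[-1,0,0,0,0.8],[-1,0,0,0,0.8],[-1,0,0,0,0.8],[-1,0,0,0,0.8],[-1,0,0,0,0]]'|grep -E "pos|contact"; python3 -c "
from h import *
go(.5083,.1126,.15);gate()"
```

```text
position: [0.509, 0.1125, 0.1502]
contact_force: [1.2, -0.3, -0.5]
t 23.38 pos [0.509  0.1125 0.1502] ang 48.37 tilt 0.11 F [ 1.22 -0.27 -0.46] T [-0.356 -0.766  0.055] w 0.013 gf 59.5 j7 -1.172
units [-0.01  -0.016  0.005] turn None
gate 0.0532 1502
```

```bash
python3 -m handwheel '[[-1,0,0,0,0.6],[-1,0,0,0,0.5],[-1,0,0,0,0]]'|grep -E "pos|contact"; python3 -c "
from h import *
go(.5083,.1126,.15);gate()"
```

```text
position: [0.5087, 0.1124, 0.1501]
contact_force: [2.5, -2.2, -0.7]
t 23.8 pos [0.5087 0.1124 0.1501] ang 43.26 tilt 0.07 F [ 2.49 -2.18 -0.67] T [-0.396 -0.996 -0.02 ] w 0.0131 gf 59.6 j7 -1.254
units [-0.005 -0.01   0.003] turn None
gate 0.0576 1515
```

```bash
python3 -m handwheel '[[-1,0,0,0,0.3],[-1,0,0,0,0]]'|grep -E "contact"; python3 -c "
from h import *
go(.5083,.1126,.15);gate()"; python3 -m handwheel '[[-1,0,0,0,0.25],[-1,0,0,0,0]]'|grep -E "contact"; python3 -c "
from h import *
go(.5083,.1126,.15);gate()"
```

```text
contact_force: [4.0, -0.5, 0.4]
t 24.1 pos [0.5085 0.1125 0.15  ] ang 41.84 tilt 0.04 F [ 4.02 -0.48  0.36] T [-0.537 -1.046  0.028] w 0.0128 gf 59.6 j7 -1.277
units [-0.001 -0.004  0.   ] turn None
gate 0.0588 1524
contact_force: [2.5, -1.0, 1.7]
t 24.4 pos [0.5084 0.1125 0.15  ] ang 40.69 tilt 0.03 F [ 2.51 -1.04  1.66] T [-0.533 -1.148  0.067] w 0.0135 gf 59.7 j7 -1.296
units [ 0.001 -0.003 -0.   ] turn None
gate 0.0599 1522
```

The gate is fully open. I release the key and rise straight up.

```bash
python3 -m handwheel '[[1,0,0,0,0],[1,0,0,0,0],[1,0,0,0,0],[1,0,0,0,0],[1,0,0,0,0],[1,0,0,0,0],[1,0,0,-0.4,0],[1,0,0,-0.6,0],[1,0,0,-0.8,0],[1,0,0,-0.8,0],[1,0,0,0,0],[1,0,0,0,0],[1,0,0,0,0]]'; python3 - <<'E'
from h import *
gate(); p,d=bot.get_image("scene"); C=cloud("scene",d)
for lo in(.14,.15,.16,.17,.18,.19,.2,.21):
    c=C[(np.hypot(C[...,0]-.51,C[...,1]-.11)<.06)&(C[...,2]>=lo)&(C[...,2]<lo+.01)]
    if len(c): print(lo,len(c),c.mean(0).round(4),c[:,2].max().round(4))
cv2.imwrite("pics/f1.png",cv2.resize(p[110:360,250:500],(600,600))[...,::-1])
E
```

```text
t: 26.08
position: [0.5075, 0.1123, 0.253]
tcp_rot: [0.938, 0.348, -0.001, -0.0]
contact_force: [-0.3, -0.5, -0.6]
gripper_width: 0.0854
grip_force: 0.0
gate 0.0598 1519
0.14 1006 [0.5175 0.1127 0.1413] 0.1496
0.15 18 [0.5113 0.1113 0.1552] 0.1599
0.16 17 [0.5117 0.1108 0.1655] 0.1698
0.17 11 [0.5117 0.1096 0.1753] 0.1797
0.18 11 [0.5075 0.1046 0.1872] 0.19
0.19 105 [0.5177 0.1133 0.1952] 0.2
0.2 289 [0.5092 0.1123 0.2029] 0.2066
```

View pics/f1.png

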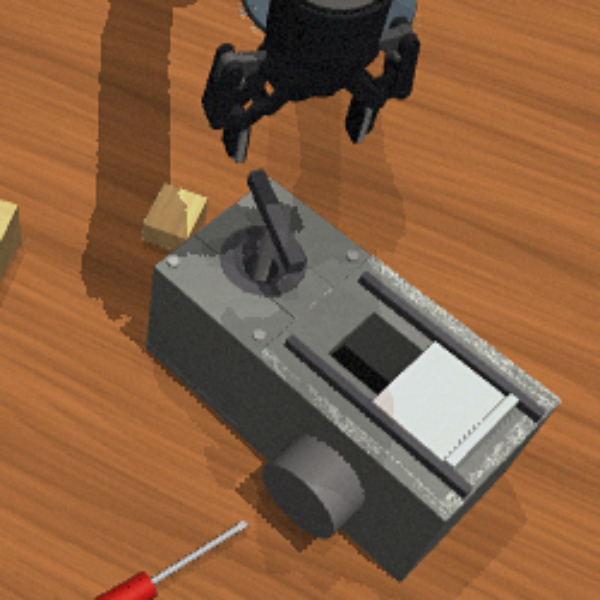

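The picture shows the key upright in the shaft (bar at (275,220)), with its bar top at z≈0.203, so the foot is about 119 mm down. The gate is fully open and the gripper is clear. I hand it in.

```bash
python3 -c "
from bench import bot
print(bot.finish_job())"
```

```text
the job is handed in; nothing more can be done
None
```

The job is handed in at about 26 s, with no verdict returned: the last picture shows the gate fully open (about 60 mm by my measurement), the released key standing upright on the stem about 119 mm down, and the gripper clear.

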